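Snap the long circuit board into the sprung board holder

TASK

The marker pen has been left lying on top of the board holder: take it off and lay it down flat on the bare table, clear of the boards and the small loose things there. Then fit the longer of the two circuit boards into the holder, heat sink up and centred across the holder: slip its edge with the brass contacts under the lip of the sprung jaw, lower the other edge onto the sloping hook and press it down gently until it snaps home under the hook, then stop pushing and let go. Leave the shorter board and everything else standing where it is.

Things in the scene. Friction and masses are not known exactly. Their poses are not given: they have to be found in the camera images.
- holder: Board holder, fixed. Origin on the table under the middle of the seated board; x = long axis, from the fixed snap hook (-x end) to the sprung jaw (+x end); z up. Aluminium base 172 x 60 mm (x -78 to 94), 8 mm high; hook and jaw 56 mm wide, tops 32 mm high. A seated board rests on a ledge at each end, underside 14 mm above the table. End plate 28 mm high at x = 87 to 93.
- hook_nose (a point): Tip of the fixed hook's nose, 21 mm high at holder x = -57; the nose's underside is 19.5 mm high, the wall under it at x = -60. From the tip a smooth slope rises outward to x = -64, 32 mm high; flat top on to x = -75. An edge pressed down the slope drives the board against the sprung jaw and clicks under the nose (press 5 to 15 N on the edge).
- jaw_groove (a point): Foot of the groove's back face in the sprung jaw (moves with it): at rest holder x = 58.5, 14 mm high. Groove 8.5 mm high: floor 14 mm, underside of the lip 22.5 mm above the table. The lip sticks inward to x = 50.5, the floor to x = 42; the jaw reaches out to x = 76.
- jaw (a joint): How far the sprung jaw is pushed outward along the holder's +x, m: 0 (rest) to 0.008. Spring 700 N/m, 2.8 N preload. About 0.0015 with the long board home; it gives about 0.0045 as the board passes the hook's nose.
- long_board: The longer circuit board: dark green plate 120 x 54 x 4 mm, about 70 g, lying flat. Origin at the centre of its underside; x along the 120 mm toward the edge with the row of brass contacts; z up. Finned aluminium heat sink (grip it across y) 28 mm in x, 26 mm in y, centred at x = +12 mm, from 4 to 26 mm above the underside. The plate is free to press on from x = -55 to -8 mm.
- contact_edge (a point): Middle of the long board's brass contact edge, on the underside (board x = +60 mm).
- plain_edge (a point): Middle of the long board's opposite edge, on the underside (board x = -60 mm).
- short_board: The shorter circuit board, to be left alone: the same look and heat sink as the long one, but 84 x 54 x 4 mm. Origin at the centre of its underside, x toward its contacts.
- marker: White board marker with a pink band, 14 x 152 x 12 mm, about 20 g; origin at the middle of its underside, y = along the barrel, z up. It starts lying along the holder on the tops of the hook and the jaw, 32 mm above the table.
- vial_lidded: Bystander: vial with a blue lid, 36 mm across, 60 mm high, standing beside the holder; origin under its centre.
- drop_bottle: Bystander: small white dropper bottle, 20 mm across, 36 mm high, standing beside the holder; origin under its centre.
- drum: Bystander: black sanding drum, 18 mm across, 22 mm high, standing beside the holder; origin under its centre.
- vial_lidded_2: Bystander: vial with a red lid, 39 mm across, 60 mm high; origin under its centre.
- tube: Bystander: clear tube with a blue cap, lying, 16 x 101 x 15 mm, long axis y; origin under its centre.
- vial_clear: Bystander: clear open vial, 39 mm across, 60 mm high; origin under its centre.
- vial_lid: Bystander: yellow vial lid lying flat, 39 x 36 x 9 mm; origin under its centre.
- slide_box: Bystander: small flat box, 38 x 56 (y) x 16 mm, origin under its centre. Equipment fixed to the table, not listed, stands only beyond world x = 0.68 at y above 0.37, elsewhere beyond x = 0.73, and in the strips x below 0.32, y above 0.40 (70 mm high) and y below -0.37; the rest is bare.
Not all that is in view belongs to the job. There is more than one size of the marker; the one meant has the size given above.

How it is judged:
At the end, for the whole second after the job is handed in: Long board home in the holder, at rest: underside 11-17 mm above the table at the plain edge (under the hook), 11-18 mm at the contact edge (in the jaw), centred to 6 mm, square to 0.1 rad. Marker flat on the bare table (origin under 16 mm), at rest, touching no holder, board or bystander (z of plain_edge in the frame of holder between 0.011 and 0.017 m and z of contact_edge in the frame of holder between 0.011 and 0.018 m and x of contact_edge in the frame of holder above 0.056 m and x of plain_edge in the frame of holder below -0.057 m and y of long_board in the frame of holder between -0.006 and 0.006 m and angle between the x axis of long_board and the x axis of holder, either way round below 0.1 rad and angle between long_board's own z axis and vertical below 0.1 rad and linear speed of each of long_board, marker below 0.01 m/s and height (world z) of marker below 0.016 m and angle between marker's own y axis and vertical between 1.5 and 1.64 rad and contact force between marker and holder below 0.05 N and contact force between marker and long_board below 0.05 N and contact force between marker and vial_lidded below 0.05 N and contact force between marker and drop_bottle below 0.05 N and contact force between marker and vial_lidded_2 below 0.05 N and contact force between marker and tube below 0.05 N and contact force between marker and vial_clear below 0.05 N and contact force between marker and vial_lid below 0.05 N and contact force between marker and slide_box below 0.05 N and contact force between marker and short_board below 0.05 N and contact force between marker and drum below 0.05 N).
It fails at once if the board is pressed too hard into the holder (over 50 N between them; the snap needs under 20) (contact force between long_board and holder above 50 N).
It fails at once if short board shifted by more than 20 mm (distance of short_board from where it was at the start of the episode above 0.02 m).
It fails at once if a bystander shifted by more than 20 mm or tipped over (distance of any of vial_lidded, drop_bottle, vial_lidded_2, tube, vial_clear, vial_lid, slide_box, drum from where it was at the start of the episode above 0.02 m or angle between any of vial_lidded, drop_bottle, vial_lidded_2, vial_clear, drum's own z axis and vertical above 0.5 rad).
It also fails if it takes over 58 s, if anything falls off the work surface, if the arm or the gripper's body presses on something with over 40 N, if the wrist force passes 120 N, or if a joint passes its speed limit or range.

ROBOT

A 6-joint arm with a two-finger parallel gripper is mounted at the origin on a cart in front of the work surface, level with it; the furniture and walls round the work are solid. World frame = base frame: x ahead of the robot, y to its left, z up, the work surface at z = 0. Lengths are in m, angles in rad, forces in N, time in s.
With the tool pointing down it reaches from about 0.35 to 0.775 m from the base axis. Payload 5.5 kg.
Tool frame: the origin (TCP) lies on the centre line of the jaws, within the pads' length; the fingertips stand 11 mm ahead of it and the grasp point (between the pads) lies 8 mm behind it; z points along the fingers, y is the line along which they close (so a half turn about z gives the same grasp; the last joint's range is limited). The gripper opens to 85 mm and grips with 20 to 120 N. Pads are 22 mm wide; open, the fingers measure 114 mm over their backs; the gripper's body (76 mm by 85 mm) begins 54 mm behind the grasp point. The pads swing forward as they close: fully open they stand 13 mm farther back than shut.
Start: joints at [0.997, 0.313, 0.046, 1.304, 0, 1.431], TCP at [0.242, 0.522, 0.242] pointing down, gripper open.
Joint ranges: [-2.76, 2.76], [-0.86, 1.69], [-1.03, 1.26], [-2.2, 2.34], [-1.47, 1.5], [-3.14, 3.14]. Speed limits (rad/s): [2.57, 2.57, 3.14, 3.14, 3.14, 3.14].

INTERFACE

Orientations are given as a unit quaternion [w, x, y, z].
In Python, from workcell import get_state, eyes, env gives the robot as it stands.
- The arm moves only by the shell command python3 -m inch 'ROWS' [OPENING] [FORCE]. ROWS is JSON, one flat list of numbers, 4 for each row, row after row: the shift along the tool's x, y, z in cm, then the turn about the tool's z in rad. A call has exactly 5 rows; each row shifts and turns the commanded pose from where the row before left it, along the tool's axes as they then stand; what a row does not reach is not made up. A row lasts 1/12 s, in which the tool goes at most 41.7 mm and 7.16 degrees, less where a joint would pass 70% of its speed; a pose out of reach is approached as far as the arm can. A call is refused whole if a number of a shift passes 4.17 or a number of a turn 0.125, either way. A call with a gripper value outside its range is refused whole. OPENING is the opening, from -1 (shut) to 1 (fully open), set as the call begins (- or left out, the last holds). The fingers move at their own pace and stop on an object; FORCE is the grip in N (left out, the last holds). Time passes only in rows, so rows that do not move let the fingers close, or fill a call up. It gives the time, the measured TCP pose, the force, the opening and the grip force at its end, in the units of the state.
- get_state(): the state, without advancing time (a new reading comes with each control period).
- eyes.read_camera(name): name is "scene" or "top"; returns the picture (480x640x3 uint8, red, green, blue); there is no depth.
- eyes.camera_info(name): a dict with "fovy" (degrees; the focal length in pixels is half the picture's height over the tangent of half this angle, whatever the lens; pixels are square), "cx", "cy" (the principal point, pixels), "xyz" and "orientation" of the camera in the world. Camera axes: x right, y down, z forward; pixel columns grow to the right and rows downward; lengths in m; the calibration is good to about 2 mm. A picture is of the moment at which its call begins. camera_info takes no time and is no camera call.
- env.hand_in(): hands the job in; it is judged then, once.
The state is a dict: "clock": time; "joint_pos": joint angles; "qvel": joint speeds; "tau": joint torques, N m; "tcp_pos": TCP position; "orientation": TCP orientation; "wrist_force": force on the tool from outside, world axes, zero at the start; "ft_torque": the same for the moment, N m; "finger_gap": finger opening in m; "grip_force": force on a finger pad.
Only numpy, scipy, OpenCV 4.12 (cv2) and the standard library are available. Lean on these libraries where they do the work, as an engineer would, in place of code of your own. Each camera call takes 0.05 s, during which the arm holds its last target. There are 200 camera calls.

## Working session

There is one attempt and no reset: what is moved stays moved. The work goes in short steps, Python scripts to look and compute and a shell command to move; the robot and the scene stay as the last step left them, time stands still between calls to the robot, and variables do not carry over. Pictures are saved under pics/ and viewed, at most 10 in all, crops included, and the job is handed in when it is done.

```bash
ls; mkdir -p pics; cat > h.py <<'E'
import numpy as np,cv2
from scipy.spatial.transform import Rotation as R
from workcell import get_state,eyes,env
def rot(q): return R.from_quat([q[1],q[2],q[3],q[0]])
def cam(n):
    i=eyes.camera_info(n); f=240/np.tan(np.radians(i['fovy'])/2); return i,f
def ray(n,u,v,z):
    i,f=cam(n); d=rot(i['orientation']).apply([(u-i['cx'])/f,(v-i['cy'])/f,1.]); o=np.array(i['xyz'])
    return (o+d*(z-o[2])/d[2])[:2]
def pix(n,p):
    i,f=cam(n); c=rot(i['orientation']).inv().apply(np.array(p)-i['xyz']); return c[:2]/c[2]*f+[i['cx'],i['cy']]
def snap(n,name):
    a=eyes.read_camera(n); cv2.imwrite(f'pics/{name}.png',a[:,:,::-1]); return a
E
python3 - <<'E'
from h import *
for n in('top','scene'): snap(n,n+'0'); print(eyes.camera_info(n))
print(get_state())
E
```

```text
pics
{'fovy': 51.920271427929585, 'cx': 321.01708260680437, 'cy': 233.0152819178836, 'xyz': array([0.39146142, 0.02186928, 1.21063356]), 'orientation': array([-0.05014632,  0.7054012 , -0.70513499,  0.05176044])}
{'fovy': 56.68265540107874, 'cx': 315.89882016272225, 'cy': 239.76634774476608, 'xyz': array([ 0.01022716, -0.63883273,  0.69304931]), 'orientation': array([-0.42023909,  0.84189453, -0.30336921,  0.15026587])}
{'clock': 0.1, 'joint_pos': array([9.97400369e-01, 3.13913327e-01, 4.51086562e-02, 1.30362153e+00,
       2.13783577e-05, 1.43122730e+00]), 'qvel': array([-0.00033067, -0.00050858,  0.00283437,  0.00085402,  0.00095217,
       -0.00041057]), 'tau': array([ 3.29775045e-03, -4.81726491e+01,  2.99242347e+01,  1.27312727e-02,
       -6.72565534e-05, -1.91284983e-05]), 'tcp_pos': array([0.24144613, 0.52136873, 0.24151142]), 'orientation': array([-2.94414572e-04,  2.15216385e-01,  9.76566047e-01, -7.59973558e-04]), 'wrist_force': array([-0.23065092,  0.27384192,  0.55776735]), 'ft_torque': array([-0.00674953, -0.01252176, -0.02385915]), 'grip_force': 0.0, 'finger_gap': 0.08551899968350317}
```

View pics/top0.png

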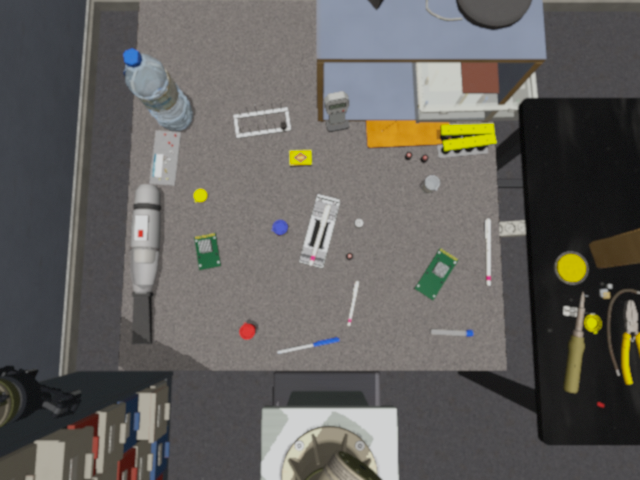

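View pics/scene0.png

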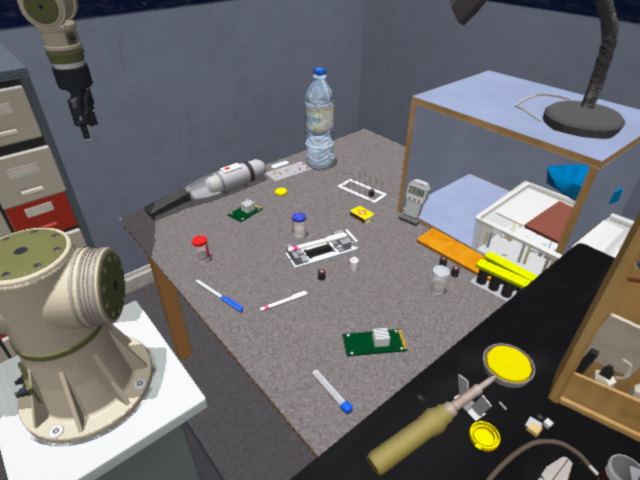

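Top view: markers could be the one on the holder (320,231), small one (353,303), right one (488,252), plus a blue pen (308,346). Boards are at (437,274), longer, and (207,252), shorter. I choose the marker on the holder and the board at (437,274), and check both in one crop with masks.

```bash
python3 - <<'E'
from h import *
a=cv2.imread('pics/top0.png'); cv2.imwrite('pics/crop1.png',cv2.resize(a[185:305,275:475],None,fx=4,fy=4,interpolation=cv2.INTER_CUBIC))
hsv=cv2.cvtColor(a,cv2.COLOR_BGR2HSV)
def blobs(lo,hi,win,z,nm,amin=15):
    m=cv2.inRange(hsv,np.array(lo),np.array(hi)); w=np.zeros_like(m); x0,x1,y0,y1=win; w[y0:y1,x0:x1]=m[y0:y1,x0:x1]
    cs,_=cv2.findContours(w,cv2.RETR_EXTERNAL,cv2.CHAIN_APPROX_NONE)
    for c in cs:
        if cv2.contourArea(c)<amin: continue
        P=np.array([ray('top',u,v,z) for u,v in c[:,0]],np.float32)
        r=cv2.minAreaRect(P*1000); print(nm,c[:,0].mean(0).round(),np.round(r[0]),np.round(r[1]),round(r[2],1)); print('   ',np.round(cv2.boxPoints(r)).tolist())
blobs((40,70,30),(95,255,200),(390,480,230,310),.004,'long')
blobs((40,70,30),(95,255,200),(180,230,225,280),.004,'short')
blobs((0,0,135),(180,60,255),(295,345,185,275),.03,'holder',30)
blobs((150,60,80),(179,255,255),(295,345,240,275),.044,'pink',2)
blobs((20,80,60),(35,255,255),(425,470,240,275),.004,'brass',2)
blobs((0,0,120),(180,50,255),(425,460,255,285),.026,'sink',10)
E
```

```text
long [435. 276.] [ 464. -261.] [ 52. 112.] 56.4
    [[403.0, -251.0], [497.0, -313.0], [525.0, -270.0], [432.0, -208.0]]
short [207. 251.] [519. 299.] [76. 53.] 10.7
    [[476.0, 318.0], [486.0, 266.0], [561.0, 280.0], [551.0, 332.0]]
holder [318. 236.] [571.  22.] [ 65. 182.] 75.5
    [[474.0, 14.0], [651.0, -32.0], [667.0, 31.0], [490.0, 77.0]]
pink [312. 258.] [501.  39.] [10. 12.] 0.0
    [[496.0, 45.0], [496.0, 33.0], [506.0, 33.0], [506.0, 45.0]]
brass [448. 254.] [ 514. -294.] [48.  6.] 55.6
    [[498.0, -312.0], [503.0, -315.0], [530.0, -276.0], [525.0, -273.0]]
sink [441. 269.] [ 475. -268.] [28. 33.] 54.9
    [[454.0, -270.0], [481.0, -289.0], [497.0, -266.0], [470.0, -247.0]]
sink [455. 270.] [ 475. -295.] [36. 71.] 87.7
    [[439.0, -311.0], [510.0, -314.0], [512.0, -278.0], [440.0, -275.0]]
sink [427. 260.] [ 496. -241.] [19. 30.] 88.3
    [[480.0, -250.0], [510.0, -251.0], [511.0, -232.0], [481.0, -231.0]]
```

View pics/crop1.png

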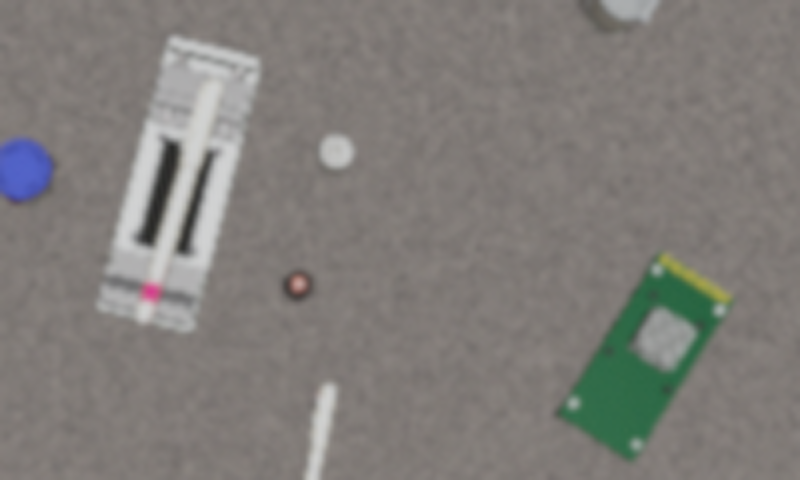

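The crop shows the marker on the holder running from (328,206) to (311,265) in full-picture pixels, pink band at (312,258). The end plate, and so the jaw, is at the top (+x). The long board measures 119 mm, with its contacts at upper right (448,254). Now I'll compute the frames and check them by overlay in both views.

```bash
cat >> h.py <<'E'
def goal(x,y,z,head=None):
    s=get_state(); r=rot(s['orientation']); X=r.apply([1,0,0]); h=np.degrees(np.arctan2(X[1],X[0]))
    t=0 if head is None else (head-h+180)%360-180
    d=np.array([x,y,z])-s['tcp_pos']
    rn=R.from_euler('z',t,degrees=True)*r
    print('clock %.2f'%s['clock'],'tcp',s['tcp_pos'].round(4),'head %.1f'%h,'| turn toolz rad %.3f'%(-np.radians(t)),'shift cm before turn',(r.inv().apply(d)*100).round(2),'after turn',(rn.inv().apply(d)*100).round(2))
E
python3 - <<'E'
from h import *
c=lambda x,y,z:ray('top',275+x/4-.375,185+y/4-.375,z)
f=(c(170,37,.028)+c(260,60,.028))/2; b=(c(97,310,.008)+c(193,331,.008))/2
d=f-b; L=np.linalg.norm(d); yaw=np.arctan2(d[1],d[0]); u=d/L; o=b+u*.078*L/.172; print('holder',f,b,L,np.degrees(yaw),o)
print('widths',np.linalg.norm(c(170,37,.028)-c(260,60,.028)),np.linalg.norm(c(97,310,.008)-c(193,331,.008)))
n=np.array([-u[1],u[0]])
p,q=c(210,82,.04),c(145,322,.04); e=p-q; print('marker',(p+q)/2,np.linalg.norm(e),np.degrees(np.arctan2(e[1],e[0])),'in holder',((p+q)/2-o)@u,((p+q)/2-o)@n)
for nm,v in dict(blue=(280,228,.06),drop=(359,223,.036),drum=(349.5,256,.022),m2a=(357,283,.01)).items():
    w=ray('top',*v); print(nm,w.round(3),'holder',((w-o)@u).round(3),((w-o)@n).round(3))
ims=[]
for nme,(x0,y0,w,hh) in dict(top=(285,180,70,100),scene=(275,215,100,60)).items():
    im=cv2.imread(f'pics/{nme}0.png'); k=5; im=cv2.resize(im[y0:y0+hh,x0:x0+w],None,fx=k,fy=k,interpolation=cv2.INTER_CUBIC)
    def P(x,y,z,col):
        m=pix(nme,[*(o+x*u+y*n),z]); cv2.circle(im,tuple(((m-[x0,y0]+.5)*k).round().astype(int).tolist()),2,col,-1)
    for s in(-1,1):
        P(94,0,0,0) if 0 else None
        P(.093,.028*s,.028,(0,0,255));P(-.078,.03*s,.008,(0,0,255));P(-.064,.028*s,.032,(255,0,0));P(-.075,.028*s,.032,(255,0,0));P(.0505,.028*s,.032,(0,200,0));P(.076,.028*s,.032,(0,200,0))
    ims.append(im)
H=500; cv=np.zeros((H,800,3),np.uint8)
cv[:500,:300]=ims[0][:500,:300]; cv[:300,300:800]=ims[1][:300,:500]; cv2.imwrite('pics/ov.png',cv)
goal(*((p+q)/2),.15,np.degrees(np.arctan2(-e[1],-e[0])))
E
```

```text
holder [0.6530611  0.00119067] [0.48781714 0.04391028] 0.1706766895632259 -14.495001888934649 [0.56275335 0.02453744]
widths 0.0569506596074297 0.060037886968918174
marker [0.55702832 0.02387203] 0.1504483799518123 -14.967855893516743 in holder -0.005376247226716095 -0.0020771779174839577
blue [0.571 0.116] holder -0.015 0.091
drop [ 0.587 -0.073] holder 0.047 -0.088
drum [ 0.508 -0.05 ] holder -0.034 -0.086
m2a [ 0.443 -0.068] holder -0.092 -0.12
clock 0.10 tcp [0.2414 0.5214 0.2415] head 155.1 | turn toolz rad -0.173 shift cm before turn [-49.55 -31.86   9.19] after turn [-43.34 -39.9    9.2 ]
```

View pics/ov.png

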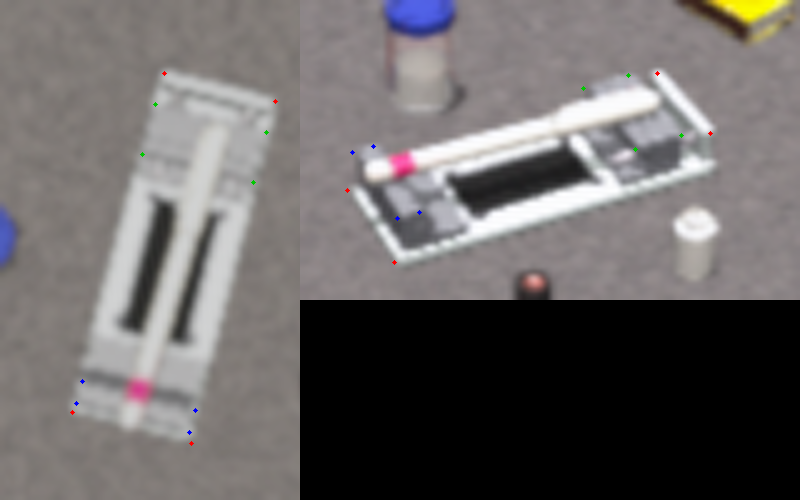

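Overlay: predicted holder points fall within about a pixel in both views, so the jaw is at the world +x end, and the marker is 150 mm long (size confirmed). Moving.

```bash
python3 -m inch '[0,0,0,-0.035,0,0,0,-0.035,0,0,0,-0.035,0,0,0,-0.034,0,0,0,-0.034]' 0 25
for i in 1 2 3; do python3 -m inch '[-2.89,-2.66,0,0,-2.89,-2.66,0,0,-2.89,-2.66,0,0,-2.89,-2.66,0,0,-2.89,-2.66,0,0]'; done
python3 -m inch '[0,0,1.8,0,0,0,1.8,0,0,0,1.8,0,0,0,1.8,0,0,0,0,0]'
python3 -c "
from h import *
goal(.557,.0239,.046,165); print(get_state()['finger_gap'])"
```

```text
clock: 0.52
tcp_pos: [0.2415, 0.5215, 0.2418]
orientation: [-0.0, 0.129, 0.992, -0.0]
wrist_force: [-0.8, 0.8, -0.1]
finger_gap: 0.0431
grip_force: 0.0
clock: 0.93
tcp_pos: [0.3472, 0.3544, 0.2419]
orientation: [-0.0, 0.13, 0.992, -0.0]
wrist_force: [0.2, -0.7, -0.6]
finger_gap: 0.0428
grip_force: 0.0
clock: 1.35
tcp_pos: [0.4527, 0.1884, 0.2421]
orientation: [-0.0, 0.13, 0.992, 0.0]
wrist_force: [-0.7, 0.8, -0.0]
finger_gap: 0.0428
grip_force: 0.0
clock: 1.77
tcp_pos: [0.5581, 0.0226, 0.2419]
orientation: [-0.0, 0.13, 0.991, 0.0]
wrist_force: [0.7, 0.2, 0.1]
finger_gap: 0.0431
grip_force: 0.0
clock: 2.18
tcp_pos: [0.555, 0.0245, 0.1661]
orientation: [-0.004, 0.13, 0.991, -0.0]
wrist_force: [-1.0, -0.1, -0.6]
finger_gap: 0.0431
grip_force: 0.0
clock 2.18 tcp [0.555  0.0245 0.1661] head 165.0 | turn toolz rad 0.000 shift cm before turn [-2.900e-01  1.000e-02  1.201e+01] after turn [-2.900e-01  1.000e-02  1.201e+01]
0.0431227673375387
```

```bash
python3 -m inch '[-0.1,0,2.4,0,0,0,2.4,0,0,0,2.4,0,0,0,2.4,0,0,0,2,0]'
python3 -m inch '[0,0,1,0,0,0,0.5,0,0,0,0.5,0,0,0,0,0,0,0,0,0]' | head -3
python3 -m inch '[0,0,0,0,0,0,0,0,0,0,0,0,0,0,0,0,0,0,0,0]' -1 25
python3 -m inch '[0,0,0,0,0,0,0,0,0,0,0,0,0,0,0,0,0,0,0,0]'
```

```text
clock: 2.6
tcp_pos: [0.5585, 0.0244, 0.0536]
orientation: [-0.0, 0.13, 0.992, 0.0]
wrist_force: [0.4, -0.1, 0.7]
finger_gap: 0.043
grip_force: 0.0
clock: 3.02
tcp_pos: [0.5594, 0.0242, 0.0353]
orientation: [0.001, 0.13, 0.992, 0.0]
clock: 3.43
tcp_pos: [0.5594, 0.0242, 0.0353]
orientation: [0.001, 0.13, 0.992, 0.0]
wrist_force: [-0.4, 0.2, 6.0]
finger_gap: 0.0118
grip_force: 27.5
clock: 3.85
tcp_pos: [0.5594, 0.0242, 0.0353]
orientation: [0.001, 0.13, 0.992, 0.0]
wrist_force: [-0.6, 0.1, 5.3]
finger_gap: 0.0114
grip_force: 27.5
```

```bash
python3 -m inch '[0,0,-1,0,0,0,-2,0,0,0,-2.5,0,0,0,-2.5,0,0,0,-2,0]'
python3 -m inch '[-0.85,-3.17,0,0,-0.85,-3.17,0,0,-0.85,-3.17,0,0,-0.85,-3.17,0,0,-0.85,-3.17,0,0]' 
python3 -m inch '[0,0,0,0,0,0,0,0,0,0,0,0,0,0,0,0,0,0,0,0]'
python3 - <<'E'
from h import *
a=snap('scene','s1'); cv2.imwrite('pics/s1c.png',cv2.resize(a[190:370,240:460,::-1],None,fx=3,fy=3,interpolation=cv2.INTER_CUBIC))
E
```

```text
clock: 4.27
tcp_pos: [0.5587, 0.0242, 0.1364]
orientation: [0.0, 0.13, 0.992, 0.0]
wrist_force: [0.8, -0.0, 0.4]
finger_gap: 0.0119
grip_force: 26.7
clock: 4.68
tcp_pos: [0.5585, -0.1411, 0.1349]
orientation: [0.0, 0.13, 0.992, 0.0]
wrist_force: [0.2, 0.0, 0.0]
finger_gap: 0.0117
grip_force: 26.7
clock: 5.1
tcp_pos: [0.5587, -0.1386, 0.1343]
orientation: [-0.0, 0.129, 0.992, 0.0]
wrist_force: [-0.4, 0.7, -0.3]
finger_gap: 0.0117
grip_force: 26.7
```

View pics/s1c.png

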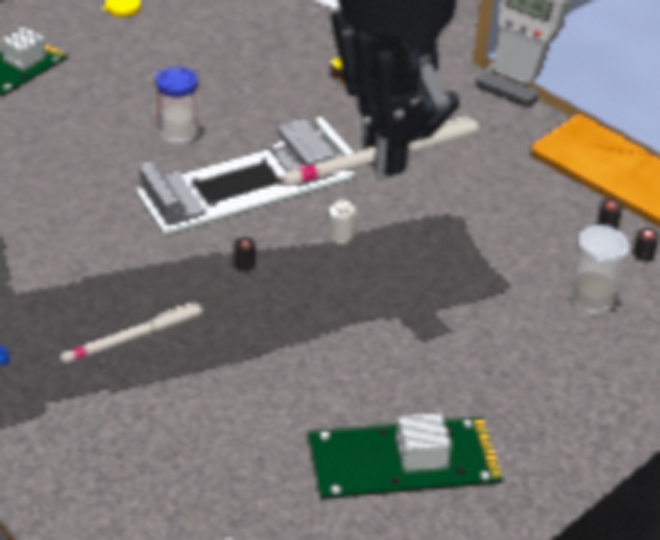

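The marker is held level at about (380,155) in the crop. Lowering onto the bare table. The fingertips reach below the marker, so it will drop a few millimetres.

```bash
python3 -m inch '[0,0,2.4,0,0,0,2.4,0,0,0,2.4,0,0,0,2.4,0,0,0,1.2,0]' | head -2
python3 -m inch '[0,0,0.5,0,0,0,0.4,0,0,0,0.2,0,0,0,0,0,0,0,0,0]'
python3 -m inch '[0,0,0,0,0,0,0,0,0,0,0,0,0,0,0,0,0,0,0,0]' -0.4
python3 -m inch '[0,0,-1,0,0,0,-2,0,0,0,-3,0,0,0,-3,0,0,0,-3,0]'
python3 -c "
from h import *
goal(.477,-.269,.12,146.3)"
```

```text
clock: 5.57
tcp_pos: [0.5572, -0.1381, 0.0236]
clock: 5.98
tcp_pos: [0.5596, -0.14, 0.0163]
orientation: [0.001, 0.13, 0.992, -0.0]
wrist_force: [-0.5, -0.2, 0.3]
finger_gap: 0.0116
grip_force: 26.7
clock: 6.4
tcp_pos: [0.559, -0.1399, 0.0155]
orientation: [0.0, 0.13, 0.992, 0.0]
wrist_force: [-0.5, 0.3, 0.0]
finger_gap: 0.0257
grip_force: 0.0
clock: 6.82
tcp_pos: [0.5585, -0.1397, 0.1371]
orientation: [-0.0, 0.13, 0.992, 0.0]
wrist_force: [0.9, 0.3, -0.2]
finger_gap: 0.0257
grip_force: 0.0
clock 6.82 tcp [ 0.5585 -0.1397  0.1371] head 165.1 | turn toolz rad 0.327 shift cm before turn [  4.54 -14.59   1.71] after turn [ -0.39 -15.28   1.71]
```

```bash
python3 -m inch '[0,0,0,0.082,0,0,0,0.082,0,0,0,0.082,0,0,0,0.081,0,0,0,0,0]' 0.05 20|head -2
python3 -m inch '[-0.08,-3.06,0,0,-0.08,-3.06,0,0,-0.08,-3.06,0,0,-0.08,-3.06,0,0,-0.07,-3.04,0,0]'|head -2
python3 -m inch '[0,0,2,0,0,0,2,0,0,0,2,0,0,0,1,0,0,0,0,0]'
python3 - <<'E'
from h import *
goal(.477,-.269,.018,146.3)
a=snap('scene','s2'); cv2.imwrite('pics/s2c.png',cv2.resize(a[240:390,280:480,::-1],None,fx=4,fy=4,interpolation=cv2.INTER_CUBIC))
for p in([.477,-.269,.026],[.467,-.2625,.004]): print(pix('scene',p))
E
```

```text
clock: 7.23
tcp_pos: [0.5229, -0.2898, 0.1364]
clock: 7.65
tcp_pos: [0.5216, -0.2874, 0.0632]
orientation: [-0.002, 0.13, 0.991, 0.001]
wrist_force: [0.4, 0.0, 0.7]
finger_gap: 0.0258
grip_force: 0.0
clock 7.65 tcp [ 0.5216 -0.2874  0.0632] head 165.0 | turn toolz rad 0.327 shift cm before turn [4.76 0.62 4.54] after turn [ 4.71 -0.95  4.54]
[380.33135921 333.33886225]
[373.4602369  341.36742399]validation failed for argument at $...
```

View pics/s2c.png

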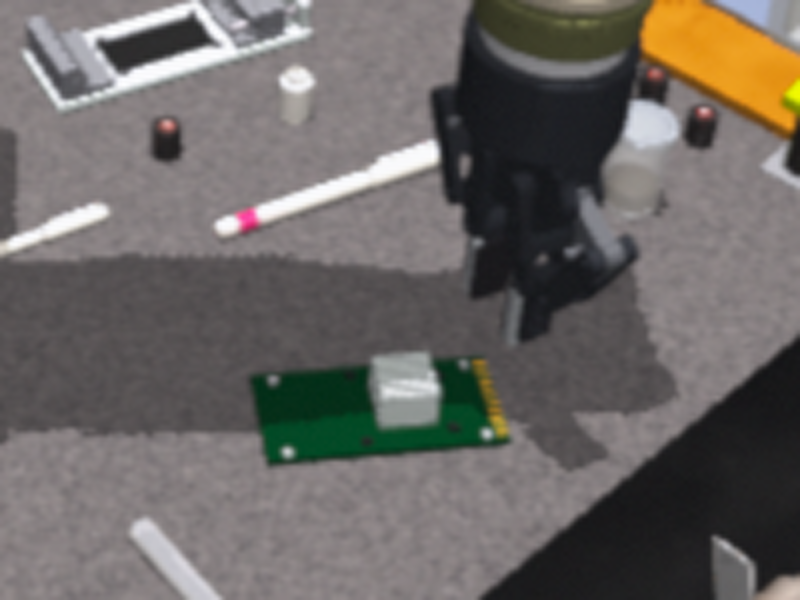

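The marker lies flat on the table. The turn call was refused, probably on the grip value, so the gripper is off beside the board. I'll lift, turn and shift again.

```bash
python3 -m inch '[0,0,-2,0.082,0,0,-2,0.082,0,0,0,0.082,0,0,0,0.081,0,0,0,0,0]' 0 25
python3 -c "
from h import *
goal(.477,-.269,.018,146.3)"
```

```text
clock 7.70 tcp [ 0.5225 -0.2879  0.0647] head 165.1 | turn toolz rad 0.327 shift cm before turn [4.87 0.65 4.68] after turn [ 4.82 -0.96  4.68]validation failed for argument at $...
```

```bash
python3 -m inch '[0,0,-2,0.082,0,0,-2,0.082,0,0,0,0.082,0,0,0,0.081,0,0,0,0]' 0 20
python3 -m inch '[1.2,-0.24,0,0,1.2,-0.24,0,0,1.2,-0.24,0,0,1.2,-0.24,0,0,0,0,0,0]' |head -1
python3 -c "
from h import *
goal(.477,-.269,.018,146.3)"
```

```text
clock: 8.12
tcp_pos: [0.5244, -0.289, 0.1078]
orientation: [0.002, 0.29, 0.957, -0.001]
wrist_force: [-0.7, 0.3, 0.1]
finger_gap: 0.0426
grip_force: 0.0
clock: 8.53
clock 8.53 tcp [ 0.4764 -0.2687  0.1061] head 146.5 | turn toolz rad 0.003 shift cm before turn [-0.08  0.01  8.81] after turn [-0.08  0.01  8.81]
```

```bash
python3 -m inch '[0,0,2,0,0,0,2,0,0,0,2,0,0,0,1.5,0,0,0,0.6,0]' |head -2
python3 -m inch '[0,0,0.4,0,0,0,0.3,0,0,0,0,0,0,0,0,0,0,0,0,0]' 
python3 -m inch '[0,0,0,0,0,0,0,0,0,0,0,0,0,0,0,0,0,0,0,0]' -1 22
python3 -m inch '[0,0,0,0,0,0,0,0,0,0,0,0,0,0,0,0,0,0,0,0]'
```

```text
clock: 8.95
tcp_pos: [0.4777, -0.2694, 0.0227]
clock: 9.37
tcp_pos: [0.4786, -0.2703, 0.0182]
orientation: [0.001, 0.29, 0.957, -0.0]
wrist_force: [0.5, 1.2, 0.6]
finger_gap: 0.0424
grip_force: 0.0
clock: 9.78
tcp_pos: [0.4785, -0.2703, 0.0181]
orientation: [0.001, 0.29, 0.957, -0.0]
wrist_force: [-0.0, 0.3, 6.1]
finger_gap: 0.0259
grip_force: 23.2
clock: 10.2
tcp_pos: [0.4784, -0.2702, 0.018]
orientation: [0.001, 0.29, 0.957, -0.0]
wrist_force: [-1.2, 0.9, 6.1]
finger_gap: 0.0253
grip_force: 23.2
```

```bash
python3 -m inch '[0,0,-0.5,0,0,0,-1.5,0,0,0,-2,0,0,0,-2.5,0,0,0,-2,0]' 
python3 -m inch '[0,0,0,-0.08,0,0,0,-0.09,0,0,0,-0.08,0,0,0,-0.08,0,0,0,0]'|head -2
python3 -m inch '[0,0,0,0,0,0,0,0,0,0,0,0,0,0,0,0,0,0,0,0]'
python3 -c "
from h import *
goal(.5633,.0244,.1,165.5)"
```

```text
clock: 10.62
tcp_pos: [0.4776, -0.2696, 0.1034]
orientation: [-0.0, 0.29, 0.957, 0.0]
wrist_force: [0.3, -0.3, -0.8]
finger_gap: 0.0253
grip_force: 22.4
clock: 11.03
tcp_pos: [0.4776, -0.2696, 0.1021]
clock: 11.45
tcp_pos: [0.4779, -0.2698, 0.1022]
orientation: [-0.0, 0.129, 0.992, 0.0]
wrist_force: [-0.6, -0.3, -0.4]
finger_gap: 0.0255
grip_force: 22.4
clock 11.45 tcp [ 0.4779 -0.2698  0.1022] head 165.2 | turn toolz rad -0.005 shift cm before turn [-0.74 30.63  0.23] after turn [-0.9  30.62  0.23]
```

```bash
for i in 1 2; do python3 -m inch '[-0.08,3.06,0,-0.001,-0.08,3.06,0,0,-0.08,3.06,0,0,-0.08,3.06,0,0,-0.08,3.06,0,0]'|head -1; done
python3 -m inch '[0,0,0,0,0,0,0,0,0,0,0,0,0,0,0,0,0,0,0,0]'
python3 - <<'E'
from h import *
goal(.5633,.0244,.1,165.5)
a=snap('top','t3')[:,:,::-1]; b=snap('scene','s3')[:,:,::-1]
cv=np.zeros((500,800,3),np.uint8)
cv[:,:350]=cv2.resize(a[180:280,285:355],None,fx=5,fy=5,interpolation=cv2.INTER_CUBIC)
cv[:400,350:800]=cv2.resize(b[190:270,275:365],None,fx=5,fy=5,interpolation=cv2.INTER_CUBIC)
cv2.imwrite('pics/v3.png',cv)
E
```

```text
clock: 11.87
clock: 12.28
clock: 12.7
tcp_pos: [0.5631, 0.0229, 0.1023]
orientation: [-0.0, 0.128, 0.992, -0.0]
wrist_force: [-0.3, 0.3, 0.5]
finger_gap: 0.0256
grip_force: 22.4
clock 12.70 tcp [0.5631 0.0229 0.1023] head 165.2 | turn toolz rad -0.005 shift cm before turn [0.02 0.15 0.23] after turn [0.02 0.15 0.23]
```

View pics/v3.png

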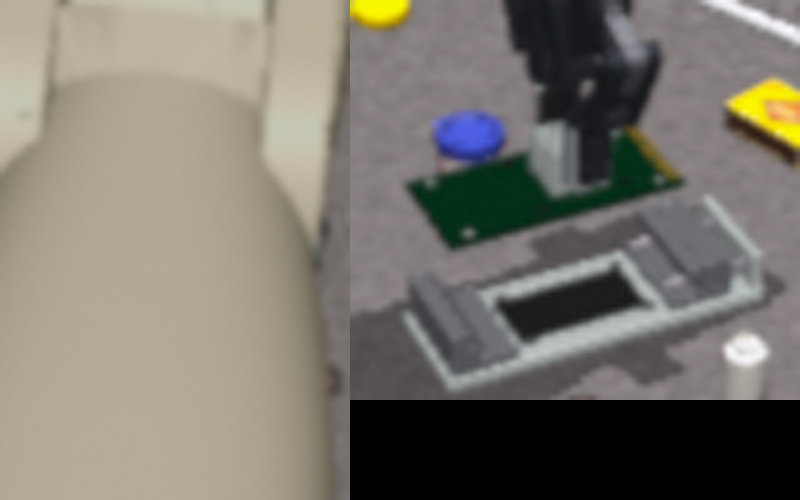

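The scene view shows the board held over the holder, with top corners at crop (406,185), (450,247) and (684,183). The top view is blocked by the arm. Casting rays from the scene corners.

```bash
cat >> h.py <<'E'
o=np.array([.56275,.02454]); ya=np.radians(-14.6); u=np.array([np.cos(ya),np.sin(ya)]); n=np.array([-u[1],u[0]])
def hol(p): p=np.asarray(p)[:2]-o; return np.array([p@u,p@n])*1000
def hw(x,y): return o+x/1000*u+y/1000*n
E
python3 - <<'E'
from h import *
im=cv2.imread('pics/s3.png'); hsv=cv2.cvtColor(im,cv2.COLOR_BGR2HSV); m=cv2.inRange(hsv,np.array((35,70,15)),np.array((95,255,200))); m[:,:280]=0;m[:205]=0;m[245:]=0;m[:,348:]=0
c=max(cv2.findContours(m,0,1)[0],key=cv2.contourArea); q=cv2.approxPolyDP(cv2.convexHull(c),2,True)[:,0]; print(q.tolist())
for (x,y),z in(((406,185),.088),((450,247),.086),((684,183),.086)):
    print(hol(ray('scene',275+(x-350)/5-.4,190+y/5-.4,z)).round(1))
print('tcp',hol(get_state()['tcp_pos']).round(1))
# holder check points in scene: plate/base front corners, same crop
for (x,y),z,nm in(((452,388),.004,'base -78,-30'),((762,262),.028,'plate 93,-28'),((705,198),.028,'plate 93,28'),((414,275),.032,'hook -75,28'),((406,318),.008,'base -78,30')):
    print(nm,hol(ray('scene',275+(x-350)/5-.4,190+y/5-.4,z)).round(1))
E
```

```text
[[340, 226], [297, 238], [287, 227], [329, 217]]
[-71.7  24.2]
[-70.8 -27. ]
[ 48.8 -27.4]
tcp [ 0.8 -1.4]
base -78,-30 [-73.2 -28.6]
plate 93,-28 [ 92.1 -31.7]
plate 93,28 [92.2 28.2]
hook -75,28 [-69.1  26.6]
base -78,30 [-74.9  25.4]
```

```bash
python3 -m inch '[0.1,0.07,1,0,0,0,1,0,0,0,1,0,0,0,1,0,0,0,0.6,0]'|head -2
python3 -m inch '[0,0,0.2,0,0,0,0.2,0,0,0,0.2,0,0,0,0,0,0,0,0,0]'
python3 -m inch '[0,0,0.1,0,0,0,0.1,0,0,0,0.1,0,0,0,0,0,0,0,0,0]'
python3 -m inch '[0,0,0.1,0,0,0,0.1,0,0,0,0.1,0,0,0,0,0,0,0,0,0]'
```

```text
clock: 13.22
tcp_pos: [0.5613, 0.0251, 0.054]
clock: 13.63
tcp_pos: [0.5628, 0.025, 0.0506]
orientation: [0.0, 0.128, 0.992, 0.0]
wrist_force: [0.1, -0.1, -0.6]
finger_gap: 0.0259
grip_force: 22.5
clock: 14.05
tcp_pos: [0.5636, 0.0248, 0.048]
orientation: [0.001, 0.128, 0.992, -0.0]
wrist_force: [1.4, -1.3, 4.2]
finger_gap: 0.0255
grip_force: 23.0
clock: 14.47
tcp_pos: [0.5628, 0.0251, 0.0444]
orientation: [0.0, 0.128, 0.992, 0.0]
wrist_force: [2.0, -1.2, 4.1]
finger_gap: 0.0255
grip_force: 23.2
```

```bash
python3 -m inch '[0,0,0.1,0,0,0,0.1,0,0,0,0.1,0,0,0,0,0,0,0,0,0]'
python3 -m inch '[0,0,0.1,0,0,0,0.05,0,0,0,0,0,0,0,0,0,0,0,0,0]'
python3 - <<'E'
from h import *
b=snap('scene','s4')[:,:,::-1]
cv2.imwrite('pics/v4.png',cv2.resize(b[200:275,275:365],None,fx=8,fy=8,interpolation=cv2.INTER_CUBIC)); print(hol(get_state()['tcp_pos']))
E
```

```text
clock: 14.88
tcp_pos: [0.5623, 0.0251, 0.0411]
orientation: [-0.0, 0.128, 0.992, 0.0]
wrist_force: [2.5, -0.7, 4.2]
finger_gap: 0.0256
grip_force: 23.3
clock: 15.3
tcp_pos: [0.5625, 0.0251, 0.0398]
orientation: [-0.0, 0.128, 0.992, 0.0]
wrist_force: [1.7, -0.5, 3.2]
finger_gap: 0.0255
grip_force: 23.3
[-0.41415005  0.42794927]
```

View pics/v4.png

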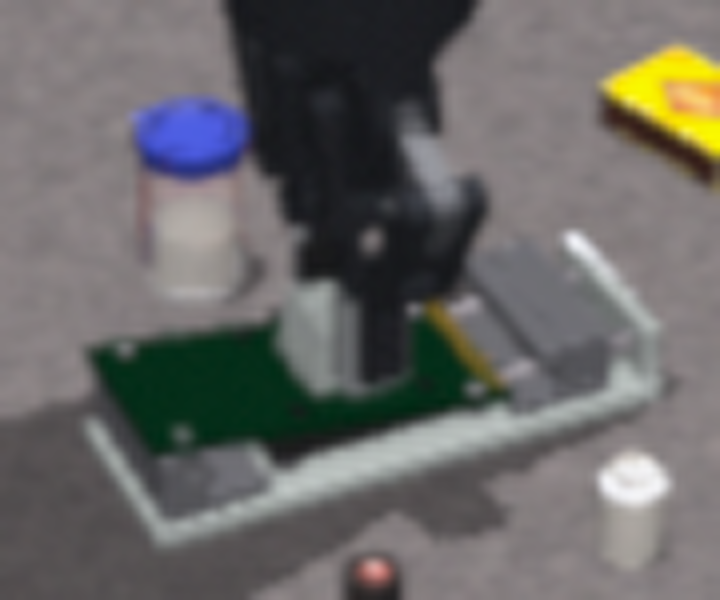

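The board is tilted: plain edge on the hook top at crop (95,350)–(150,450), contact edge in front of the jaw lip at (435,305)–(510,395). I'll intersect the corner rays with the board's side plane to get x and z.

```bash
python3 - <<'E'
from h import *
def side(u_,v_,Y):
    a=ray('scene',u_,v_,0);b=ray('scene',u_,v_,.05); ha,hb=hol(a),hol(b); t=(Y-ha[1])/(hb[1]-ha[1]); return (ha+t*(hb-ha))[0].round(1),round(50*t,1)
for x,y,Y in((510,393,-27),(510,400,-27),(150,450,-27),(92,350,27),(432,302,27),(656,338,-28),(655,395,-30),(165,545,-30)): print(x,y,side(275+x/8-.44,200+y/8-.44,Y))
E
```

```text
510 393 (np.float64(42.9), np.float64(20.1))
510 400 (np.float64(43.0), np.float64(17.4))
150 450 (np.float64(-75.7), np.float64(38.5))
92 350 (np.float64(-72.3), np.float64(36.7))
432 302 (np.float64(43.0), np.float64(18.4))
656 338 (np.float64(93.0), np.float64(25.8))
655 395 (np.float64(92.8), np.float64(4.8))
165 545 (np.float64(-73.4), np.float64(3.6))
```

```bash
python3 -m inch '[-0.1,0,0,0,-0.1,0,0,0,-0.1,0,0,0,0,0,0,0,0,0,0,0]'
python3 -m inch '[-0.1,0,0,0,-0.1,0,0,0,-0.1,0,0,0,-0.1,0,0,0,0,0,0,0]'
python3 -m inch '[-0.1,0,0,0,-0.1,0,0,0,-0.1,0,0,0,0,0,0,0,0,0,0,0]'
python3 -c "
from h import *
print(hol(get_state()['tcp_pos']))"
```

```text
clock: 15.77
tcp_pos: [0.5648, 0.0243, 0.0393]
orientation: [-0.001, 0.128, 0.992, -0.0]
wrist_force: [-0.5, -0.5, 1.3]
finger_gap: 0.0254
grip_force: 23.1
clock: 16.18
tcp_pos: [0.5695, 0.0231, 0.0396]
orientation: [0.0, 0.128, 0.992, 0.0]
wrist_force: [0.3, -1.0, -1.9]
finger_gap: 0.0255
grip_force: 22.8
clock: 16.6
tcp_pos: [0.5723, 0.0225, 0.0398]
orientation: [0.0, 0.128, 0.992, 0.0]
wrist_force: [0.3, 0.4, -0.9]
finger_gap: 0.0253
grip_force: 22.8
[9.76115708 0.3929519 ]
```

```bash
python3 -m inch '[-0.1,0,0,0,-0.1,0,0,0,0,0,0,0,0,0,0,0,0,0,0,0]'
python3 -m inch '[-0.1,0,0,0,-0.1,0,0,0,0,0,0,0,0,0,0,0,0,0,0,0]'
python3 - <<'E'
from h import *
print(hol(get_state()['tcp_pos']))
b=snap('scene','s5')[:,:,::-1]
cv2.imwrite('pics/v5.png',cv2.resize(b[200:275,275:365],None,fx=8,fy=8,interpolation=cv2.INTER_CUBIC))
E
```

```text
clock: 17.02
tcp_pos: [0.5741, 0.022, 0.0398]
orientation: [0.0, 0.128, 0.992, 0.0]
wrist_force: [0.7, 0.8, -0.9]
finger_gap: 0.0255
grip_force: 22.8
clock: 17.43
tcp_pos: [0.576, 0.0215, 0.0398]
orientation: [-0.0, 0.128, 0.992, 0.0]
wrist_force: [0.4, -0.3, -1.4]
finger_gap: 0.0254
grip_force: 22.8
[13.62335741  0.3850129 ]
```

View pics/v5.png

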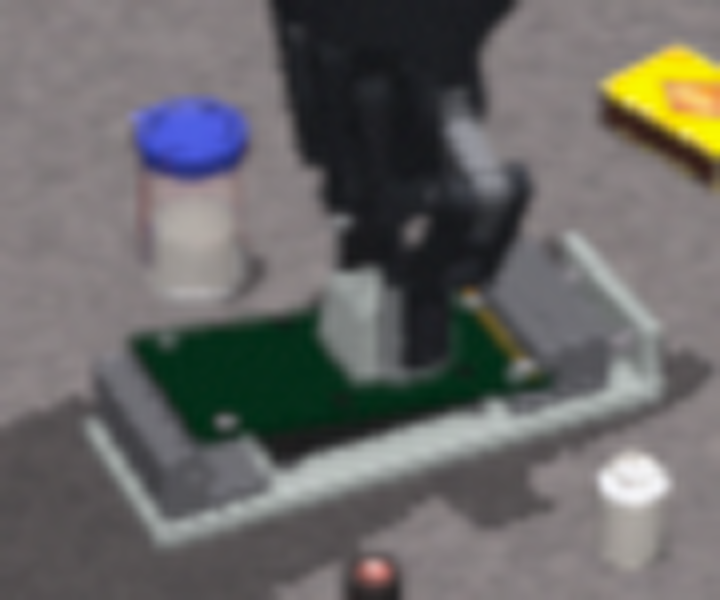

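The contacts are under the lip (brass half hidden at (500,340)), and the plain edge sits at the top of the slope (130,345)–(190,440). One more nudge, then release, lift and press with shut fingers.

```bash
python3 -m inch '[-0.1,0,0,0,0,0,0.05,0,0,0,0.05,0,0,0,0,0,0,0,0,0]'
python3 -m inch '[0,0,0,0,0,0,0,0,0,0,0,0,0,0,0,0,0,0,0,0]' 0
python3 -m inch '[0,0,-0.5,0,0,0,-1,0,0,0,-1.5,0,0,0,-1.5,0,0,0,-0.5,0]' |head -2
python3 -m inch '[1.1,0,0,0,1.1,0,0,0,1.1,0,0,0,1.1,0,0,0,1.1,0,0,0]' -1 
python3 -m inch '[0,0,0,0,0,0,0,0,0,0,0,0,0,0,0,0,0,0,0,0]'
python3 -c "
from h import *
print(hol(get_state()['tcp_pos'])); goal(*hw(-42,0),.045,165.4)"
```

```text
clock: 17.9
tcp_pos: [0.5769, 0.0212, 0.0387]
orientation: [-0.0, 0.128, 0.992, 0.0]
wrist_force: [0.1, -0.1, -0.1]
finger_gap: 0.026
grip_force: 22.8
clock: 18.32
tcp_pos: [0.5771, 0.0212, 0.0389]
orientation: [0.0, 0.128, 0.992, 0.0]
wrist_force: [0.0, 0.5, 0.1]
finger_gap: 0.0429
grip_force: 0.0
clock: 18.73
tcp_pos: [0.5787, 0.0211, 0.0919]
clock: 19.15
tcp_pos: [0.5235, 0.0352, 0.0892]
orientation: [0.0, 0.128, 0.992, 0.0]
wrist_force: [-1.1, -0.1, 0.3]
finger_gap: -0.0001
grip_force: 0.0
clock: 19.57
tcp_pos: [0.5246, 0.0349, 0.0889]
orientation: [0.0, 0.128, 0.992, 0.0]
wrist_force: [0.8, -0.3, 0.6]
finger_gap: 0.0
grip_force: 0.0
[-39.56027296   0.43020196]
clock 19.57 tcp [0.5246 0.0349 0.0889] head 165.3 | turn toolz rad -0.001 shift cm before turn [ 0.25 -0.04  4.39] after turn [ 0.25 -0.04  4.39]
```

```bash
python3 -m inch '[0.2,-0.04,1.2,0,0,0,1.2,0,0,0,1.1,0,0,0,0.7,0,0,0,0,0]' |head -4
for i in 1 2 3; do python3 -m inch '[0,0,0.1,0,0,0,0.1,0,0,0,0.1,0,0,0,0,0,0,0,0,0]'|sed -n '2p;4p'; done
```

```text
clock: 19.98
tcp_pos: [0.5208, 0.0352, 0.0452]
orientation: [-0.001, 0.128, 0.992, -0.0]
wrist_force: [-0.5, 0.2, -0.2]
tcp_pos: [0.5221, 0.0352, 0.0442]
wrist_force: [0.3, -0.1, 0.4]
tcp_pos: [0.522, 0.0353, 0.0409]
wrist_force: [-0.4, -0.4, 1.3]
tcp_pos: [0.5232, 0.035, 0.0387]
wrist_force: [0.6, -1.3, 4.6]
```

```bash
for i in 1 2 3; do python3 -m inch '[0,0,0.1,0,0,0,0.1,0,0,0,0,0,0,0,0,0,0,0,0,0]'|sed -n '2p;4p'; done
```

```text
tcp_pos: [0.5241, 0.0349, 0.0372]
wrist_force: [2.3, -1.4, 7.1]
tcp_pos: [0.525, 0.0347, 0.0357]
wrist_force: [2.6, -1.4, 8.6]
tcp_pos: [0.5225, 0.0352, 0.032]
wrist_force: [3.1, -0.9, 3.9]
```

```bash
for i in 1 2; do python3 -m inch '[0,0,0.1,0,0,0,0.05,0,0,0,0,0,0,0,0,0,0,0,0,0]'|sed -n '2p;4p'; done
```

```text
tcp_pos: [0.5205, 0.0354, 0.0296]
wrist_force: [0.2, 0.4, 1.4]
tcp_pos: [0.5209, 0.0354, 0.0291]
wrist_force: [-2.6, 0.3, 5.9]
```

It bottomed at a plate top of 18 mm, so it has snapped. Retracting and verifying.

```bash
python3 -m inch '[0,0,-0.5,0,0,0,-2,0,0,0,-3,0,0,0,-3,0,0,0,-3,0]'|sed -n '2p;4p'
for i in 1 2; do python3 -m inch '[0,3,0,0,0,3.5,0,0,0,3.5,0,0,0,3.5,0,0,0,3,0,0]'|sed -n '2p'; done
python3 - <<'E'
from h import *
a=snap('top','t6')[:,:,::-1]; b=snap('scene','s6')[:,:,::-1]
cv=np.zeros((560,800,3),np.uint8)
cv[:,:320]=cv2.resize(a[185:325,300:380],None,fx=4,fy=4,interpolation=cv2.INTER_CUBIC)
cv[:420,320:800]=cv2.resize(b[210:280,285:365],None,fx=6,fy=6,interpolation=cv2.INTER_CUBIC)
cv2.imwrite('pics/v6.png',cv)
hsv=cv2.cvtColor(np.ascontiguousarray(a),cv2.COLOR_BGR2HSV); m=cv2.inRange(hsv,np.array((40,70,30)),np.array((95,255,200))); m[:,:290]=0;m[:,350:]=0;m[:180]=0;m[280:]=0
c=max(cv2.findContours(m,0,1)[0],key=cv2.contourArea); r=cv2.minAreaRect(np.array([hol(ray('top',*p,.018)) for p in c[:,0]],np.float32)); print(r,cv2.boxPoints(r).round(1).tolist())
E
```

```text
tcp_pos: [0.5211, 0.0353, 0.1448]
wrist_force: [0.3, -0.4, 1.4]
tcp_pos: [0.5637, 0.1969, 0.144]
tcp_pos: [0.6052, 0.3568, 0.1436]
((-1.2276535034179688, 1.0599346160888672), (107.78860473632812, 49.104736328125), 0.013073171488940716) [[-55.099998474121094, 25.600000381469727], [-55.099998474121094, -23.5], [52.70000076293945, -23.5], [52.70000076293945, 25.600000381469727]]
```

View pics/v6.png

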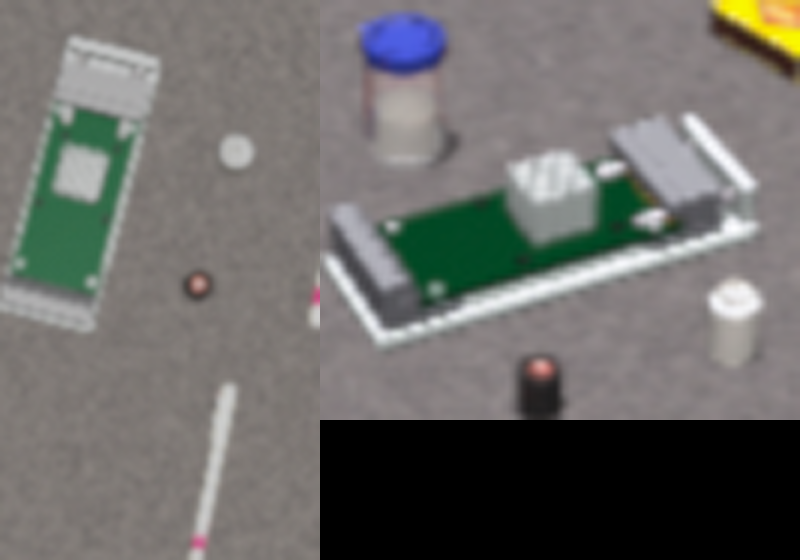

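The board is home: level under the hook at (330–415,210–310), contacts hidden under the lip, 1 mm off centre and square. The marker lies clear on the table and the bystanders shown have not moved. Handing in.

```bash
python3 -c "
from h import *
print(env.hand_in())"
```

```text
the job is handed in; nothing more can be done
None
```

I've handed the job in: the long board is snapped into the holder (about 1 mm off centre, square to it), the marker lies flat on the bare table, and I saw nothing else disturbed; the hand-in returned no verdict.

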